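# Clear the vial jam in the infeed magazine

### The job

Two of the four glass vials have wedged side by side in the throat of the vial magazine. With shut fingertips, gently nudge one of the two back out of the throat and in behind the other, then slide the pusher with the blue grip forward until all four stand in single file and the row is held lightly, but firmly, against the end stop by the pusher's sprung nose. Never grip, lift or tip a vial or press hard on the glass, and leave the petri dish, eraser and timer alone.

Things in the scene. Friction and masses are not known exactly. Their poses are not given: they have to be found in the camera images.
- magazine: vial magazine, fixed white and dark metal tray 275 x 66 mm. Origin on the bench under the throat; x along the vials' travel to the end stop, y to its left, z up. Vials stand on its floor, z = 10 mm. White rails and cheeks: 8 mm thick, tops at z = 27 mm; a vial's upper 30 mm stands free; pushed near its top it tips. Lane: x = 0 to 110 mm, 18.6 mm wide; two vials stand loose in it at x = 45 to 72 mm
- throat (a point): on the magazine's floor where the funnel becomes the lane (magazine x = 0, z = 10 mm). Funnel from here back to x = -15.8 mm, each cheek 30 deg off x, widening from 18.6 to 37 mm. Two vials are wedged side by side in it at about x = -15, y = +8.5 and -8.5 mm, the pusher's nose pressing on both from behind; pushing harder only locks them
- hopper (a point): on the floor of the hopper (magazine x = -37 mm), which is 37 mm wide, x = -144 to -15.8 mm. A wedged vial pushed back to about here (20 mm) drives nose and pusher back with it, at 5 to 7 N; ease off slowly, or the spring flicks it forward again. Left on its own side it will wedge again; moved sideways by 10 mm or more it stands behind the other and follows it
- pusher: black carriage 34 x 52 mm that slides only along the magazine's x, from 26 mm behind its start to 66 mm ahead. Friction about 5 N, so it stays where left and holds its spring. Origin at bench height, centred on its block's front face; axes as the magazine's. Its nose, 14 mm wide (fits the lane), reaches 58 mm ahead of the origin; it is sprung: yields from 1.8 N, 4.5 N per mm, solid after 4 mm
- pusher_grip (a point): middle of the blue grip on the pusher: a post 20 mm along x, 14 mm along y, 36 mm high (35 to 71 mm above the bench), 17 mm behind pusher's origin; this point is 57 mm above the bench. Tall microscopes stand about 15 cm to the left and right of the magazine: come in from the robot's side
- end_stop: aluminium bracket across the lane's end, origin on the bench below it at magazine x = 117 mm. A screw with a 13 mm black pad stands out of it towards the vials; its setting differs from batch to batch and is not measured: the pad's face lies anywhere from magazine x = 81 to 106 mm, so the row's end of travel has to be felt
- vial_a: glass sample vial, white screw cap, 17 mm diameter, 47 mm tall, about 30 g, origin at the centre of its underside. The four differ only in how full they are and may stand in any of the four places. Thin glass: more than about 12 N on it breaks it, so it is nudged with shut fingertips, never gripped
- vial_b: glass sample vial, white screw cap, 17 mm diameter, 47 mm tall, about 30 g, origin at the centre of its underside. The four differ only in how full they are and may stand in any of the four places. Thin glass: more than about 12 N on it breaks it, so it is nudged with shut fingertips, never gripped
- vial_c: glass sample vial, white screw cap, 17 mm diameter, 47 mm tall, about 30 g, origin at the centre of its underside. The four differ only in how full they are and may stand in any of the four places. Thin glass: more than about 12 N on it breaks it, so it is nudged with shut fingertips, never gripped
- vial_d: glass sample vial, white screw cap, 17 mm diameter, 47 mm tall, about 30 g, origin at the centre of its underside. The four differ only in how full they are and may stand in any of the four places. Thin glass: more than about 12 N on it breaks it, so it is nudged with shut fingertips, never gripped
- dish: glass petri dish with lid, 65 mm diameter, 16 mm high, origin at the centre of its underside; bystander
- eraser: white and blue eraser, 45 x 23 x 13 mm, lying flat, origin at the centre of its underside; bystander
- timer: white bench timer, 60 x 62 x 20 mm, lying flat, origin at the centre of its underside; bystander

How it is judged (in metres and radians):
On the way:
1. one vial has been nudged back out of the throat, 6 mm or more behind where the two were wedged (x of any of vial_a, vial_b, vial_c, vial_d in the frame of magazine below -0.0215 m), for 0.1 s.
At the end, for the whole second after the job is handed in: all four vials stand upright (within 0.25 rad) and at rest in single file in the lane (origins ahead of magazine x = 8 mm, within 3 mm of its centre line, on its floor), and the row is held between the pusher's nose and the end stop with more than 1.5 N at both ends (x of each of vial_a, vial_b, vial_c, vial_d in the frame of magazine above 0.008 m and y of vial_a in the frame of magazine between -0.003 and 0.003 m and y of vial_b in the frame of magazine between -0.003 and 0.003 m and y of vial_c in the frame of magazine between -0.003 and 0.003 m and y of vial_d in the frame of magazine between -0.003 and 0.003 m and height (world z) of each of vial_a, vial_b, vial_c, vial_d below 0.014 m and angle between each of vial_a, vial_b, vial_c, vial_d's own z axis and vertical below 0.25 rad and linear speed of each of vial_a, vial_b, vial_c, vial_d below 0.01 m/s and (contact force between end_stop and vial_a above 1.5 N or contact force between end_stop and vial_b above 1.5 N or contact force between end_stop and vial_c above 1.5 N or contact force between end_stop and vial_d above 1.5 N) and (contact force between pusher and vial_a above 1.5 N or contact force between pusher and vial_b above 1.5 N or contact force between pusher and vial_c above 1.5 N or contact force between pusher and vial_d above 1.5 N)); the robot touches nothing.
It fails at once if a vial is pressed or gripped by the fingers with more than 15 N (contact force between any of vial_a, vial_b, vial_c, vial_d and the fingers above 15 N).
It fails at once if the pusher presses on a vial with more than 12 N (contact force between any of vial_a, vial_b, vial_c, vial_d and pusher above 12 N).
It fails at once if a vial is lifted more than 12 mm or tipped by more than 0.5 rad (height (world z) of any of vial_a, vial_b, vial_c, vial_d above 0.022 m or angle between any of vial_a, vial_b, vial_c, vial_d's own z axis and vertical above 0.5 rad).
It fails at once if the petri dish, eraser or timer is moved by more than 15 mm (distance of any of dish, eraser, timer from where it was at the start of the episode above 0.015 m).
It also fails if it takes over 58 s, if anything falls off the work surface, if the arm or the gripper's body presses on something with over 40 N, if the wrist force passes 120 N, or if a joint passes its speed limit or range.

### The arm

A 6-joint arm with a two-finger parallel gripper is mounted at the origin on a cart in front of the work surface, level with it; the furniture and walls round the work are solid. World frame = base frame: x ahead of the robot, y to its left, z up, the work surface at z = 0. Lengths are in m, angles in degrees, forces in N, time in s.
With the tool pointing down it reaches from about 0.35 to 0.925 m from the base axis. Payload 6.4 kg.
Tool frame: the origin (TCP) lies between the finger pads; the fingertips stand bot.nose_length ahead of it and the grasp point (between the pads) lies 2 mm behind it (bot.nose_length is the distance from the TCP to the fingertips, in m); z points along the fingers, y is the line along which they close (so a half turn about z gives the same grasp; the last joint's range is limited). The gripper opens to 94 mm and grips with 3 to 60 N. Pads are 16 mm wide; open, the fingers measure 119 mm over their backs; the gripper's body (75 mm by 177 mm) begins 78 mm behind the grasp point.
Start: joints at [58.837, 14.043, 89.255, -0, 76.702, -9.975], TCP at [0.235, 0.606, 0.222] pointing down, gripper open.
Joint ranges: [-179.41, 179.41], [-58.25, 129.5], [7.25, 145.43], [-54.29, 234.29], [11.92, 165.04], [-157.13, 157.13]. Speed limits (degrees/s): [147.25, 147.25, 180, 180, 180, 180].

### API

Orientations are given as [roll, pitch, yaw] about the fixed x, y, z axes, in that order (R = Rz(yaw) Ry(pitch) Rx(roll)).
In Python, from workcell import monitor, snapshot, camera_params, bot gives the robot as it stands.
- The arm moves only by the tool arm_command, never from a script. Its argument "increments" is a list of rows, each a list of 5 numbers: the shift along the tool's x, y, z in m, then the turn about the tool's z in rad, then the closure, from -1 (fully open) to 1 (shut), so that 0 is half open. A call has 1 to 8 rows; each row is the pose to reach, as a shift and turn from the pose commanded when the call began, along the tool's axes at that moment; what a row does not reach only later rows make up. A row lasts 1/12 s, in which the tool goes at most 41.7 mm and 7.16 degrees, less where a joint would pass 70% of its speed; a pose out of reach is approached as far as the arm can. A call with a gripper value outside its range is refused whole. The fingers move at their own pace and stop on an object; "grip_force" is the grip in N (left out, the last holds). Time passes only in rows, so rows that repeat a pose let the fingers close. It gives the time, the measured TCP pose, the force, the opening and the grip force at its end, in the units of the state.
- monitor.observe(): the state, without advancing time (a new reading comes with each control period).
- snapshot(name): name is "scene" or "side" or "wrist"; returns the picture (400x640x3 uint8, red, green, blue); there is no depth.
- camera_params(name): a dict with "fx", "fy", "cx", "cy" (pixels), "D" ([k1, k2, p1, p2, k3] as OpenCV has them; the pictures are not rectified), "rvec" (rotation vector, rad) and "tvec" (3), from world to camera coordinates, as OpenCV has them. Camera axes: x right, y down, z forward; pixel columns grow to the right and rows downward; lengths in m; the calibration is good to about 2 mm. A picture is of the moment at which its call begins: read the wrist's pose just before it. camera_params takes no time and is no camera call; for the wrist camera it gives the pose at the moment of the call.
- bot.hand_in(): hands the job in; it is judged then, once.
The state is a dict: "t": time; "q": joint angles; "qvel": joint speeds; "effort": joint torques, N m; "position": TCP position; "eef_rot": TCP orientation; "force": force on the tool from outside, world axes, zero at the start; "torque": the same for the moment, N m; "width": opening from 0.0 (shut) to 1.0 (fully open); "grasp_force": force on a finger pad.
Only numpy, scipy, OpenCV 4.12 (cv2) and the standard library are available. Lean on these libraries where they do the work, as an engineer would, in place of code of your own. Each camera call takes 0.05 s, during which the arm holds its last target. There are 200 camera calls.

## Working session

There is one attempt and no reset: what is moved stays moved. The work goes in short steps, Python scripts to look and compute and a tool call to move; the robot and the scene stay as the last step left them, time stands still between calls to the robot, and variables do not carry over. Pictures are saved under pics/ and viewed, at most 10 in all, crops included, and the job is handed in when it is done.

Besides the shell and the picture viewer there is one more tool, called after "Emit:" by a JSON object that holds its "name" and its "arguments". arm_command: Moves the arm, as the interface text tells. Its arguments: {"type":"object","properties":{"increments":{"type":"array","items":{"type":"array","items":{"type":"number"}}},"grip_force":{"type":"number"}},"required":["increments"]}

```bash
mkdir -p pics; ls
python3 - <<'E'
from workcell import monitor, snapshot, camera_params, bot
import cv2,numpy as np
s=monitor.observe();print(s, bot.nose_length)
for n in("scene","side","wrist"):
    im=snapshot(n);cv2.imwrite(f"pics/{n}0.png",im[:,:,::-1]);p=camera_params(n)
    R=cv2.Rodrigues(np.array(p["rvec"]))[0];print(n,p,(-R.T@np.array(p["tvec"]).ravel()))
a=cv2.imread("pics/scene0.png");b=cv2.imread("pics/wrist0.png")
E
```

```text
pics
{'t': 0.0, 'q': array([ 5.88378204e+01,  1.40830461e+01,  8.93219683e+01, -3.09576114e-04,
        7.66986648e+01, -9.97537330e+00]), 'qvel': array([ 0.08194307, -0.07268964,  0.07793814,  0.07546148, -0.01562327,
       -0.07446386]), 'effort': array([ 6.48553141e-04, -4.15829873e+01, -3.14607990e+01,  6.85067335e-02,
        3.31609359e-02, -1.51882268e-04]), 'position': array([0.23463265, 0.60560006, 0.22138489]), 'eef_rot': array([-1.79897836e+02, -1.76632134e-02,  1.58813249e+02]), 'force': array([-0.29129211, -0.10816707, -0.34900531]), 'torque': array([0.04131155, 0.02842666, 0.01883388]), 'grasp_force': 0.0, 'width': 1.003981774570276} 0.017
scene {'fx': 430.6187003903315, 'fy': 430.6187003903315, 'cx': 319.3148152072447, 'cy': 201.49363627587695, 'D': array([-0.07261725,  0.        ,  0.        ,  0.        ,  0.        ]), 'rvec': array([ 2.32876367, -0.78077263,  0.30467041]), 'tvec': array([-0.28130026,  0.45650175,  0.64271639])} [ 0.1726229  -0.22224049  0.78830105]
side {'fx': 408.23815989320275, 'fy': 408.23815989320275, 'cx': 317.53783016912416, 'cy': 197.71556466678467, 'D': array([-0.00494767,  0.        ,  0.        ,  0.        ,  0.        ]), 'rvec': array([ 0.06424972,  3.038808  , -0.77255817]), 'tvec': array([ 0.51950377, -0.18697629,  1.0801919 ])} [0.54284942 0.65835336 0.86229008]
wrist {'fx': 323.63063295649573, 'fy': 323.63063295649573, 'cx': 321.78288540490223, 'cy': 200.74860909368826, 'D': array([-0.03500046,  0.        ,  0.        ,  0.        ,  0.        ]), 'rvec': array([-2.39037396, -1.63771185, -0.23332182]), 'tvec': array([-0.65023103, -0.03017781,  0.39180969])} [0.15955253 0.63582838 0.38404583]
```

View pics/scene0.png

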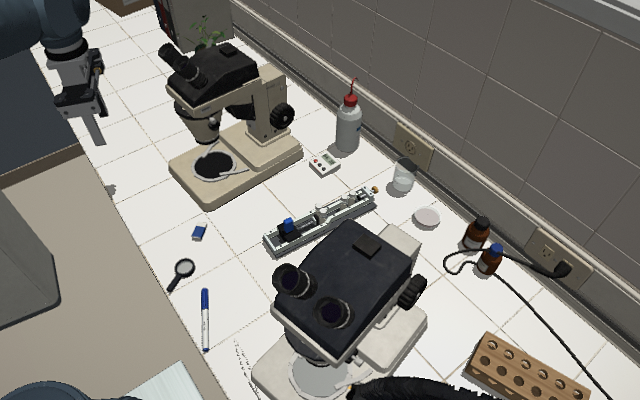

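View pics/wrist0.png

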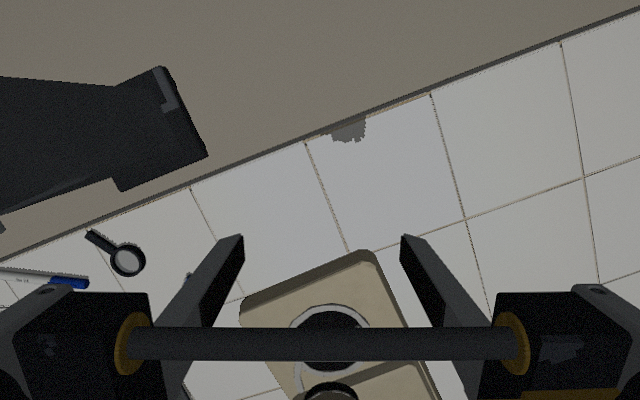

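The scene view shows the magazine from about (265,240) to the end stop at (375,190), with the blue grip at (288,225). The wrist camera does not see it yet. I'll enlarge the scene and side views.

Run:
```python
import cv2,numpy as np
a=cv2.imread("pics/scene0.png")[170:270,250:390]
b=cv2.imread("pics/side0.png")
cv2.imwrite("pics/sc1.png",cv2.resize(a,None,fx=5.5,fy=5.5,interpolation=cv2.INTER_CUBIC))
```

```text
(no output)
```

View pics/sc1.png

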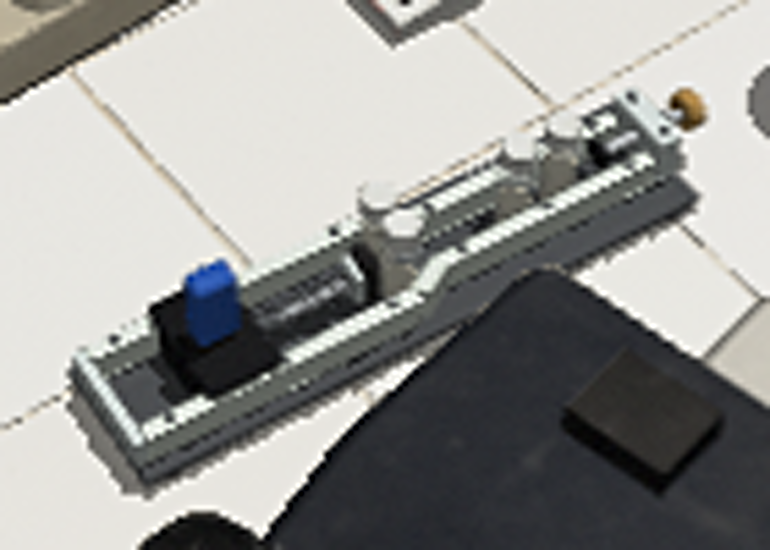

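View pics/side0.png

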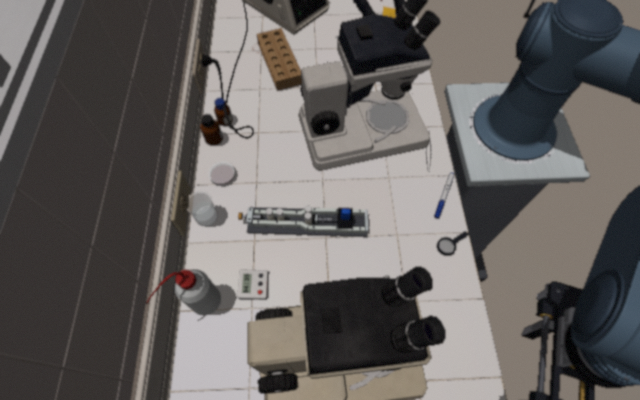

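The enlarged scene crop shows the wedged caps at (380,195) and (405,220), the lane caps at (522,147) and (568,127), and the grip top at (212,270). The side view confirms the layout. I'll intersect these pixel rays with their known heights.

```bash
cat > h.py <<'E'
import cv2,numpy as np
def ray(p,uv,z):
    K=np.array([[p["fx"],0,p["cx"]],[0,p["fy"],p["cy"]],[0,0,1]])
    R=cv2.Rodrigues(np.array(p["rvec"]))[0];c=-R.T@np.array(p["tvec"]).ravel()
    n=cv2.undistortPoints(np.array([[uv]],float),K,np.array(p["D"]))[0,0]
    d=R.T@np.array([*n,1]);return c+d*(z-c[2])/d[2]
def proj(p,X):
    K=np.array([[p["fx"],0,p["cx"]],[0,p["fy"],p["cy"]],[0,0,1]])
    return cv2.projectPoints(np.array(X,float).reshape(-1,3),np.array(p["rvec"]),np.array(p["tvec"]),K,np.array(p["D"]))[0][:,0]
E
python3 - <<'E'
from workcell import camera_params
from h import *
p=camera_params("scene")
for n,u,v,z in[("w1",380,195,.057),("w2",405,220,.057),("l1",522,147,.057),("l2",568,127,.057),("grip",212,270,.071),("backL",85,355,.027),("backR",140,440,.027)]:
    print(n,ray(p,(250+u/5.5,170+v/5.5),z).round(4))
E
```

```text
w1 [0.5525 0.2627 0.057 ]
w2 [0.5526 0.2463 0.057 ]
l1 [0.615  0.2482 0.057 ]
l2 [0.6373 0.2453 0.057 ]
grip [0.4705 0.2621 0.071 ]
backL [0.4238 0.2866 0.027 ]
backR [0.4188 0.2396 0.027 ]
```

Run:
```python
from workcell import camera_params
from h import *
p=camera_params("scene");s=camera_params("side")
for uv in[(163,50),(213,120),(170,170),(208,205),(300,150)]:
    print(uv,[ray(p,uv,z)[:2].round(3) for z in(0,.1,.2,.3)])
print("side")
for uv in[(405,330),(390,290),(300,285),(405,12),(428,45),(318,165),(427,145),(340,62)]:
    print(uv,[ray(s,uv,z)[:2].round(3) for z in(0,.1,.2,.3)])
w=camera_params("wrist");print(cv2.Rodrigues(np.array(w["rvec"]))[0][2])
```

```text
(163, 50) [array([0.575, 1.199]), array([0.524, 1.019]), array([0.473, 0.839]), array([0.422, 0.658])]
(213, 120) [array([0.532, 0.741]), array([0.486, 0.619]), array([0.441, 0.497]), array([0.395, 0.374])]
(170, 170) [array([0.346, 0.626]), array([0.324, 0.519]), array([0.302, 0.411]), array([0.28 , 0.303])]
(208, 205) [array([0.37 , 0.461]), array([0.345, 0.374]), array([0.32 , 0.288]), array([0.295, 0.201])]
(300, 150) [array([0.659, 0.486]), array([0.597, 0.396]), array([0.536, 0.307]), array([0.474, 0.217])]
side
(405, 330) [array([0.362, 0.505]), array([0.383, 0.523]), array([0.404, 0.541]), array([0.425, 0.558])]
(390, 290) [array([0.382, 0.421]), array([0.401, 0.449]), array([0.419, 0.476]), array([0.438, 0.504])]
(300, 285) [array([0.574, 0.402]), array([0.571, 0.432]), array([0.567, 0.462]), array([0.563, 0.491])]
(405, 12) [array([ 0.221, -0.472]), array([ 0.258, -0.341]), array([ 0.296, -0.21 ]), array([ 0.333, -0.079])]
(428, 45) [array([ 0.173, -0.319]), array([ 0.216, -0.206]), array([ 0.259, -0.093]), array([0.302, 0.021])]
(318, 165) [array([0.523, 0.096]), array([0.525, 0.162]), array([0.527, 0.227]), array([0.53 , 0.292])]
(427, 145) [array([0.239, 0.047]), array([0.274, 0.118]), array([0.309, 0.189]), array([0.345, 0.26 ])]
(340, 62) [array([ 0.443, -0.26 ]), array([ 0.455, -0.154]), array([ 0.466, -0.047]), array([0.478, 0.059])]
[ 0.26116704 -0.10197229 -0.9598924 ]
```

Emit:
{"name": "arm_command", "arguments": {"increments": [[0,0,-0.04,0,1],[0,0,-0.08,0,1],[-0.02,-0.03,-0.1,0,1],[-0.04,-0.07,-0.12,0,1],[-0.06,-0.105,-0.12,-0.05,1],[-0.08,-0.14,-0.12,-0.1,1],[-0.1,-0.175,-0.12,-0.15,1],[-0.12,-0.21,-0.12,-0.2,1]], "grip_force": 20}}

```text
t: 0.82
position: [0.2703, 0.3664, 0.3422]
eef_rot: [-180.0, 0.0, 170.5]
force: [0.5, -1.1, 1.1]
width: 0.466
grasp_force: 0.0
```

Emit:
{"name": "arm_command", "arguments": {"increments": [[-0.02,-0.03,0,0,1],[-0.04,-0.058,0,-0.066,1],[-0.08,-0.058,0,-0.066,1],[-0.12,-0.058,0,-0.066,1],[-0.16,-0.058,0,-0.066,1],[-0.2,-0.058,0.0,-0.066,1],[-0.24,-0.058,0,-0.066,1],[-0.28,-0.058,0.0,-0.066,1]]}}

```text
t: 1.48
position: [0.5386, 0.2629, 0.3419]
eef_rot: [-180.0, -0.0, 174.0]
force: [-0.6, 0.5, -0.1]
width: 0.005
grasp_force: 0.0
```

Emit:
{"name": "arm_command", "arguments": {"increments": [[-0.03,0,0.03,0,1],[-0.06,0,0.06,0,1],[-0.06,0,0.09,0,1],[-0.06,0,0.12,0,1],[-0.06,0,0.12,0,1]]}}

```text
t: 1.9
position: [0.593, 0.2562, 0.2138]
eef_rot: [-179.7, -0.8, 174.0]
force: [-0.8, -0.8, -1.8]
width: 0.002
grasp_force: 0.0
```

Run:
```python
from workcell import monitor, snapshot, camera_params, bot
import cv2,numpy as np,json
s=monitor.observe();print(s["position"],s["eef_rot"],s["force"])
p=camera_params("wrist");im=snapshot("wrist")
json.dump({k:np.array(v).tolist() for k,v in p.items()},open("w1.json","w"))
cv2.imwrite("pics/w1.png",im[:,:,::-1])
cv2.imwrite("pics/w1b.png",cv2.resize(im[:,:,::-1],(800,500),interpolation=cv2.INTER_CUBIC))
R=cv2.Rodrigues(np.array(p["rvec"]))[0];print(-R.T@np.array(p["tvec"]))
```

```text
[0.59295752 0.25618874 0.21384807] [-179.73065703   -0.76370414  174.01022864] [-0.84611918 -0.7894056  -1.7529166 ]
[0.51485753 0.26562189 0.37735501]
```

View pics/w1b.png

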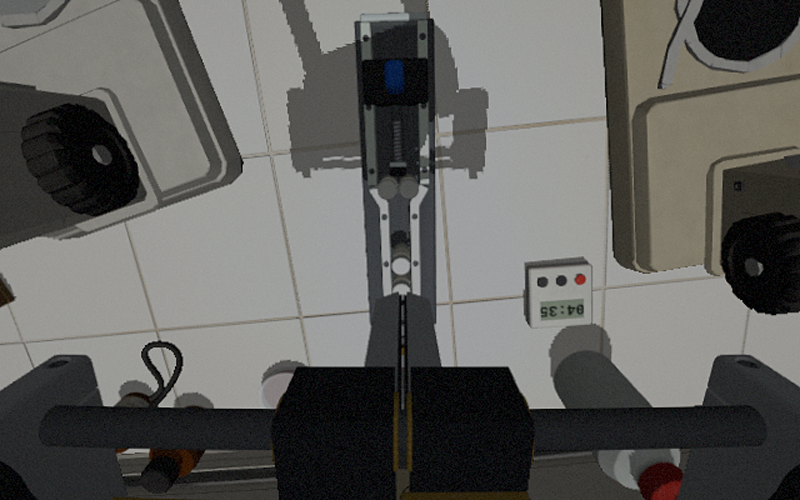

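The wrist view shows the magazine running straight down the image, with the grip at (394,77), the wedged caps at (388,187) and (409,187), and the lane caps at (401,266) and (401,288). I'll enlarge it to measure.

Run:
```python
import cv2
a=cv2.imread("pics/w1.png")[40:250,270:370]
a=cv2.convertScaleAbs(a,alpha=1.3,beta=10)
l=cv2.resize(a[:105],None,fx=5.6,fy=5.6,interpolation=cv2.INTER_CUBIC)
a2=cv2.resize(a[75:180],None,fx=5.6,fy=5.6,interpolation=cv2.INTER_CUBIC)
cv2.imwrite("pics/w1c.png",a2)
```

```text
(no output)
```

View pics/w1c.png

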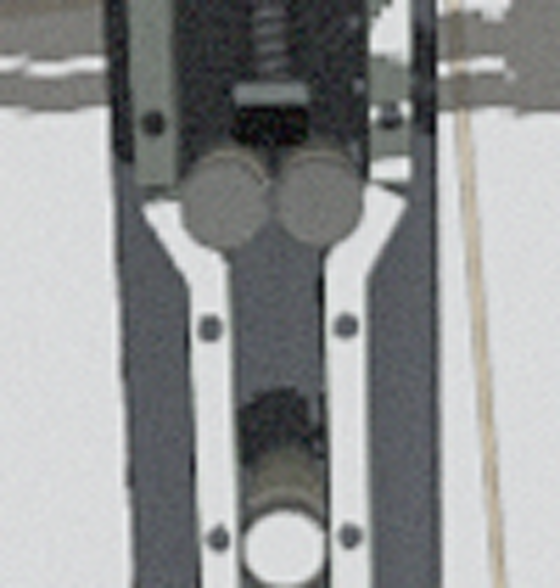

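Run:
```python
import json
from h import *
p=json.load(open("w1.json"))
def q(u,v,z): return ray(p,(270+u/5.6,115+v/5.6),z)[:2]
P={n:q(*a) for n,a in dict(wR=(225,205,.057),wL=(320,205,.057),lane=(285,547,.057),tR=(228,262,.027),tL=(326,262,.027),eR=(238,547,.027),eL=(330,547,.027),sR1=(210,327,.027),sR2=(219,540,.027),sL1=(346,325,.027),sL2=(350,537,.027)).items()}
for n in P: print(n,P[n].round(4))
P["grip"]=ray(p,(394/1.25,77/1.25),.071)[:2];print("grip",P["grip"])
c1=(P["sR1"]+P["sL1"])/2;c2=(P["sR2"]+P["sL2"])/2;d=c2-c1;print("yaw",np.degrees(np.arctan2(d[1],d[0])))
d=P["lane"]-(P["wR"]+P["wL"])/2;print("yaw caps",np.degrees(np.arctan2(d[1],d[0])),np.hypot(*d))
d=P["lane"]-P["grip"];print("yaw grip",np.degrees(np.arctan2(d[1],d[0])))
d=P["wL"]-P["wR"];print("wedge",np.hypot(*d),np.degrees(np.arctan2(d[1],d[0]))-90)
```

```text
wR [0.5521 0.2489]
wL [0.5538 0.2655]
lane [0.616  0.2528]
tR [0.5666 0.2466]
tL [0.5686 0.2656]
eR [0.6245 0.2421]
eL [0.6264 0.2606]
sR1 [0.579  0.2417]
sR2 [0.6227 0.2384]
sL1 [0.5814 0.2682]
sL2 [0.6247 0.2649]
grip [0.47205808 0.26297226]
yaw -4.348248773357511
yaw caps -4.018008944442376 0.06321656042319711
yaw grip -4.05647749511797
wedge 0.016738911885711378 -5.950846702229882
```

The crop shows the wedged caps at (225,205) and (320,205), the throat corners at (228,262) and (326,262), and the lane cap at (285,547). That puts the throat at about (0.567, 0.2555) with yaw -4.6°. I'll hover ahead of the left wedged vial.

Emit:
{"name": "arm_command", "arguments": {"increments": [[0.0142,0.0129,0.03,-0.024,1],[0.0142,0.0129,0.06,-0.024,1],[0.0142,0.0129,0.09,-0.024,1],[0.0142,0.0129,0.1,-0.024,1],[0.0142,0.0129,0.1,-0.024,1],[0.0142,0.0129,0.1,-0.024,1]]}}

```text
t: 2.45
position: [0.5849, 0.2722, 0.1248]
eef_rot: [179.9, 0.1, 175.4]
force: [1.0, -0.0, 0.2]
width: 0.007
grasp_force: 0.0
```

Emit:
{"name": "arm_command", "arguments": {"increments": [[0.002,-0.002,0.03,0,1],[0.002,-0.002,0.055,0,1],[0.002,-0.002,0.068,0,1],[0.002,-0.002,0.073,0,1],[0.002,-0.002,0.0775,0,1],[0.002,-0.002,0.0775,0,1],[0.002,-0.002,0.0775,0,1]]}}

```text
t: 3.03
position: [0.5829, 0.2703, 0.0467]
eef_rot: [179.9, 0.1, 175.4]
force: [0.4, -0.2, -0.6]
width: 0.007
grasp_force: 0.0
```

```bash
cat > pic.py <<'E'
import sys,cv2,numpy as np
from workcell import monitor,snapshot
n,cam,x0,x1,y0,y1=sys.argv[1],sys.argv[2],*map(int,sys.argv[3:7])
print(monitor.observe()["position"],monitor.observe()["force"])
a=snapshot(cam)[y0:y1,x0:x1,::-1];f=min(790/(x1-x0),590/(y1-y0))
cv2.imwrite(f"pics/{n}.png",cv2.resize(cv2.convertScaleAbs(a,alpha=1.3,beta=10),None,fx=f,fy=f,interpolation=cv2.INTER_CUBIC));print(f)
E
python3 pic.py p1 scene 270 390 160 250
```

```text
[0.58286091 0.27030977 0.04668247] [ 0.37701436 -0.15024915 -0.55510329]
6.555555555555555
```

View pics/p1.png

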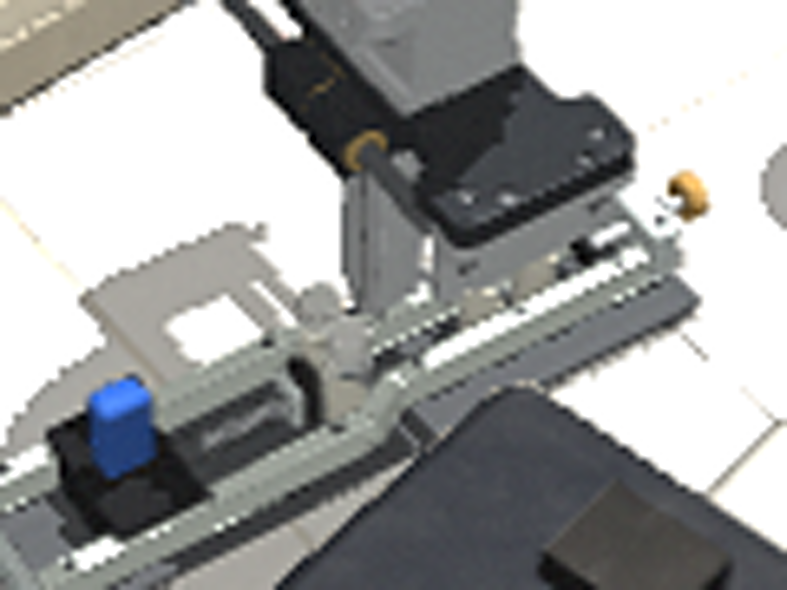

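The picture shows the fingertips just above the left rail, in front of the far wedged vial (cap at (322,300)). I'll approach and nudge slowly.

Emit:
{"name": "arm_command", "arguments": {"increments": [[0.004,0,0,0,1],[0.007,0,0,0,1],[0.009,0,0,0,1],[0.01,0,0,0,1],[0.011,0,0,0,1],[0.012,0,0,0,1],[0.013,0,0,0,1],[0.014,0,0,0,1]]}}

```text
t: 3.75
position: [0.5691, 0.2712, 0.0458]
eef_rot: [179.9, 0.2, 175.4]
force: [5.0, 0.5, 0.2]
width: 0.003
grasp_force: 2.5
```

Emit:
{"name": "arm_command", "arguments": {"increments": [[0.0005,0,0,0,1],[0.001,0,0,0,1],[0.0015,0,0,0,1],[0.002,0,0,0,1]]}}

```text
t: 4.08
position: [0.5678, 0.2715, 0.0462]
eef_rot: [179.9, 0.3, 175.4]
force: [6.7, 0.3, 0.8]
width: 0.005
grasp_force: 3.0
```

Emit:
{"name": "arm_command", "arguments": {"increments": [[0.0007,0,0,0,1],[0.0014,0,0,0,1],[0.0021,0,0,0,1],[0.0028,0,0,0,1],[0.0035,0,0,0,1],[0.0042,0,0,0,1],[0.0049,0,0,0,1],[0.0056,0,0,0,1]]}}

```text
t: 4.75
position: [0.5623, 0.272, 0.0463]
eef_rot: [179.9, 0.3, 175.4]
force: [6.8, -0.1, 1.4]
width: 0.004
grasp_force: 3.1
```

```bash
python3 pic.py p2 scene 270 360 180 250
```

```text
[0.56234536 0.27201096 0.04629991] [ 6.83392337 -0.09053556  1.42489163]
8.428571428571429
```

View pics/p2.png

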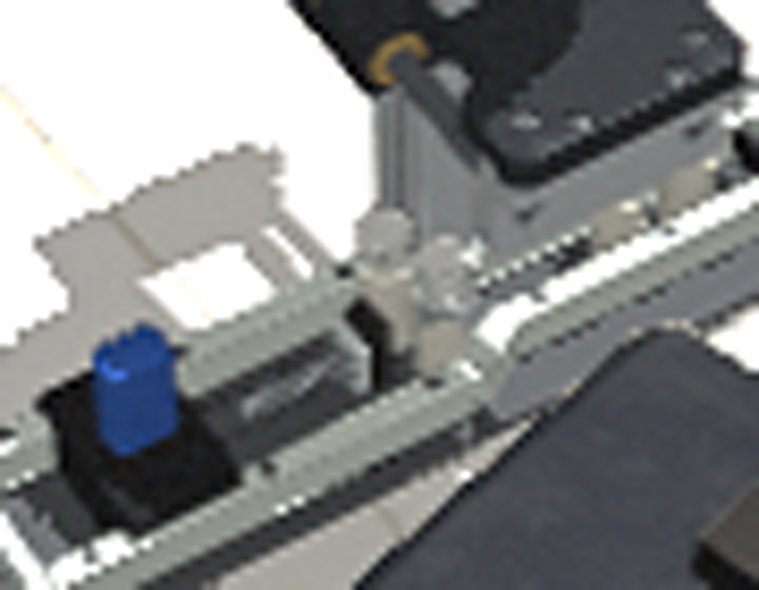

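The far vial has moved back, upright, with the nose behind it. The near one (cap (447,270)) has stayed. Continuing.

Emit:
{"name": "arm_command", "arguments": {"increments": [[0.001,0,0,0,1],[0.002,0,0,0,1],[0.003,0,0,0,1],[0.004,0,0,0,1],[0.005,0,0,0,1],[0.006,0,0,0,1],[0.007,0,0,0,1],[0.008,0,0,0,1]]}}

```text
t: 5.47
position: [0.5544, 0.2726, 0.0463]
eef_rot: [179.9, 0.3, 175.4]
force: [6.7, 0.3, 0.2]
width: 0.003
grasp_force: 3.1
```

Emit:
{"name": "arm_command", "arguments": {"increments": [[0.001,0,0,0,1],[0.002,0,0,0,1],[0.003,0,0,0,1],[0.004,0,0,0,1],[0.005,0,0,0,1],[0.006,0,0,0,1],[0.007,0,0,0,1],[0.0075,0,0,0,1]]}}

```text
t: 6.13
position: [0.5469, 0.2733, 0.0463]
eef_rot: [179.9, 0.3, 175.4]
force: [6.2, 0.6, 0.3]
width: 0.005
grasp_force: 3.0
```

Emit:
{"name": "arm_command", "arguments": {"increments": [[-0.0002,0,0,0,1],[-0.0004,0,0,0,1],[-0.0006,0,0,0,1],[-0.0008,0,0,0,1],[-0.001,0,0,0,1],[-0.0012,0,0,0,1],[-0.0014,0,0,0,1],[-0.0016,0,0,0,1]]}}

```text
t: 6.8
position: [0.5474, 0.273, 0.0457]
eef_rot: [180.0, 0.1, 175.4]
force: [5.3, 0.9, 1.0]
width: 0.007
grasp_force: 2.5
```

Emit:
{"name": "arm_command", "arguments": {"increments": [[-0.0002,0,0,0,1],[-0.0004,0,0,0,1],[-0.0006,0,0,0,1],[-0.0008,0,0,0,1],[-0.001,0,0,0,1],[-0.0012,0,0,0,1],[-0.0014,0,0,0,1],[-0.0018,0,0,0,1]]}}

```text
t: 7.47
position: [0.5479, 0.2726, 0.0449]
eef_rot: [-180.0, -0.0, 175.4]
force: [3.2, -1.1, 1.7]
width: 0.005
grasp_force: 2.0
```

Emit:
{"name": "arm_command", "arguments": {"increments": [[-0.0002,0,-0.0002,0,1],[-0.0004,0,-0.0004,0,1],[-0.0006,0,-0.0006,0,1],[-0.0008,0,-0.0008,0,1],[-0.001,0,-0.001,0,1],[-0.0012,0,-0.001,0,1],[-0.0014,0,-0.001,0,1],[-0.0016,0,-0.001,0,1]]}}

```text
t: 8.13
position: [0.5487, 0.2724, 0.0454]
eef_rot: [-180.0, -0.1, 175.4]
force: [0.3, 0.0, -0.6]
width: 0.004
grasp_force: 0.3
```

Emit:
{"name": "arm_command", "arguments": {"increments": [[-0.0003,0,0,0,1],[-0.0006,0,0,0,1],[-0.0009,0,0,0,1],[-0.0012,0,0,0,1],[-0.0015,0,0,0,1],[-0.002,0,0,0,1],[-0.003,0,0,0,1]]}}

```text
t: 8.72
position: [0.5526, 0.2723, 0.0459]
eef_rot: [-180.0, -0.0, 175.4]
force: [-0.4, 0.4, 0.7]
width: 0.003
grasp_force: 0.0
```

Emit:
{"name": "arm_command", "arguments": {"increments": [[0,0.008,-0.001,0,1],[0,0.016,-0.001,0,1],[0,0.021,-0.001,0,1],[0.008,0.021,-0.001,0,1],[0.016,0.021,-0.001,0,1],[0.02,0.021,-0.001,0,1],[0.02,0.021,-0.001,0,1],[0.02,0.021,-0.001,0,1]]}}

```text
t: 9.38
position: [0.5338, 0.2948, 0.0469]
eef_rot: [-180.0, -0.0, 175.4]
force: [0.3, -0.4, 0.4]
width: 0.005
grasp_force: 0.0
```

```bash
python3 pic.py p3 scene 270 360 180 250
```

```text
[0.53384689 0.29477499 0.04693202] [ 0.31021239 -0.42441959  0.41203714]
8.428571428571429
```

View pics/p3.png

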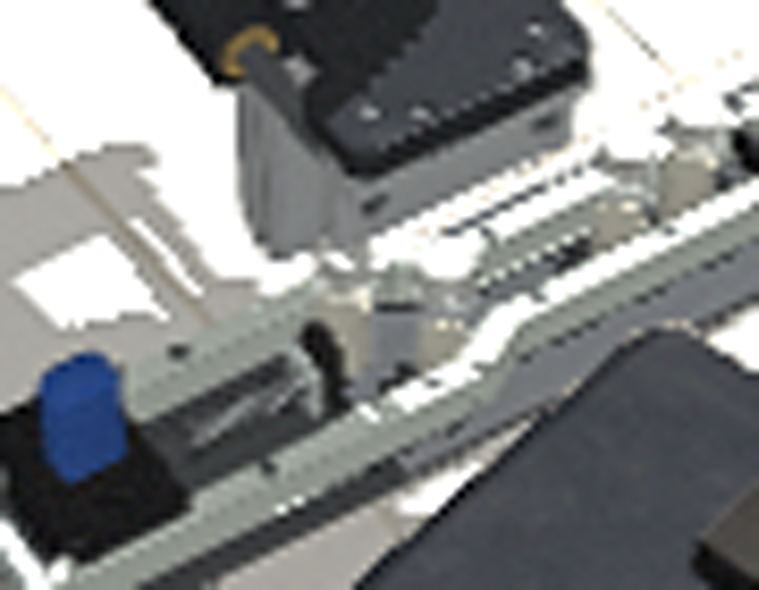

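The pushed-back vial stands upright in front of the nose, with a clear gap to the near vial, and the fingers are beyond the left rail. Now the sideways nudge.

Emit:
{"name": "arm_command", "arguments": {"increments": [[-0.002,-0.003,0,0,1],[-0.002,-0.0045,0,0,1],[-0.002,-0.006,0,0,1],[-0.002,-0.0072,0,0,1],[-0.002,-0.0084,0,0,1],[-0.002,-0.0096,0,0,1],[-0.002,-0.0108,0,0,1],[-0.002,-0.012,0,0,1]]}}

```text
t: 10.1
position: [0.5354, 0.2826, 0.047]
eef_rot: [-180.0, 0.0, 175.4]
force: [-0.7, -0.3, -0.6]
width: 0.006
grasp_force: 0.0
```

Emit:
{"name": "arm_command", "arguments": {"increments": [[0,-0.0012,0,0,1],[0,-0.0024,0,0,1],[0,-0.0036,0,0,1],[0,-0.0048,0,0,1],[0,-0.006,0,0,1],[0,-0.0072,0,0,1],[0,-0.0078,0,0,1],[0,-0.0078,0,0,1]]}}

```text
t: 10.77
position: [0.5347, 0.2748, 0.0469]
eef_rot: [-180.0, -0.0, 175.4]
force: [-1.1, 0.1, -0.0]
width: 0.006
grasp_force: 0.0
```

Emit:
{"name": "arm_command", "arguments": {"increments": [[0,0.006,0,0,1],[0,0.012,0,0,1],[0,0.012,-0.03,0,1],[0,0.012,-0.06,0,1],[0.03,0.005,-0.08,0,1],[0.07,-0.01,-0.08,0,1],[0.1122,-0.0167,-0.08,0,1],[0.1122,-0.0167,-0.08,0,1]]}}

```text
t: 11.43
position: [0.4137, 0.2664, 0.1242]
eef_rot: [-179.8, -0.4, 175.6]
force: [-1.0, -0.6, -1.3]
width: 0.003
grasp_force: 0.0
```

Run:
```python
from workcell import monitor,snapshot,camera_params
import cv2,numpy as np
from h import *
print(monitor.observe()["position"])
a=snapshot("scene")[180:250,265:365,::-1];b=snapshot("side")[190:240,240:380,::-1]
g=lambda a,f:cv2.resize(cv2.convertScaleAbs(a,alpha=1.25,beta=5),None,fx=f,fy=f,interpolation=cv2.INTER_CUBIC)
A=g(a,5);B=g(b,5);M=np.zeros((600,700,3),np.uint8);M[:350,:500]=A;M[350:600,:700]=B
cv2.imwrite("pics/p4.png",M)
```

```text
[0.41374588 0.26644897 0.12417183]
```

View pics/p4.png

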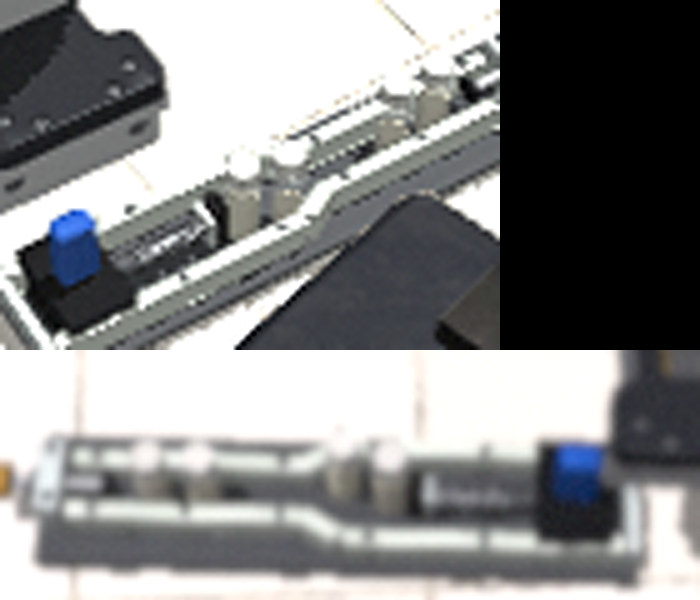

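All four vials are upright. In the scene half the rear cap is at (243,165), the front one at (290,152), and the grip top at (75,220). Checking these numerically.

Run:
```python
from workcell import camera_params,monitor
from h import *
p=camera_params("scene");s=camera_params("side");print(monitor.observe()["position"])
t=np.radians(-4.6);ex=np.array([np.cos(t),np.sin(t)]);ey=np.array([-ex[1],ex[0]])
def show(n,w): d=w[:2]-[.567,.2555];print(n,w.round(4),(d@ex*1e3).round(1),(d@ey*1e3).round(1))
for n,u,v,z in[("rear",243,165,.057),("front",290,152,.057),("lane1",402,88,.057),("lane2",440,72,.057),("grip",75,220,.071)]:
    show(n,ray(p,(265+u/5,180+v/5),z))
for n,u,v,z in[("rear",390,457,.057),("front",342,442,.057),("lane1",200,457,.057),("grip",580,458,.071)]:
    show(n,ray(s,(240+u/5,190+(v-350)/5),z))
```

```text
[0.42019358 0.26764213 0.12679897]
rear [0.5298 0.2527 0.057 ] -36.8 -5.8
front [0.5508 0.2462 0.057 ] -15.4 -10.6
lane1 [0.6142 0.2456 0.057 ] 47.8 -6.1
lane2 [0.6342 0.2427 0.057 ] 68.0 -7.4
grip [0.4486 0.262  0.071 ] -118.5 -3.0
rear [0.5291 0.2553 0.057 ] -37.7 -3.3
front [0.5501 0.2469 0.057 ] -16.2 -9.9
lane1 [0.6129 0.2516 0.057 ] 46.1 -0.2
grip [0.4472 0.2663 0.071 ] -120.3 1.2
```

The rear vial is at about (-37,-3) mm and the front one at (-16,-9.5) mm, so they are in file. I'll descend behind the grip.

Emit:
{"name": "arm_command", "arguments": {"increments": [[0,0,0.03,0,1],[0,0,0.055,0,1],[0,0,0.066,0,1],[0,0,0.066,0,1],[-0.003,0,0.066,0,1],[-0.005,0,0.066,0,1],[-0.007,0,0.066,0,1],[-0.008,0,0.066,0,1]]}}

```text
t: 12.2
position: [0.4294, 0.2672, 0.062]
eef_rot: [180.0, -0.1, 175.4]
force: [-6.8, 1.6, 2.0]
width: 0.006
grasp_force: 3.1
```

Emit:
{"name": "arm_command", "arguments": {"increments": [[-0.001,0,0,0,1],[-0.002,0,0,0,1],[-0.003,0,0,0,1],[-0.004,0,0,0,1],[-0.005,0,0,0,1],[-0.006,0,0,0,1],[-0.007,0,0,0,1],[-0.008,0,0,0,1]]}}

```text
t: 12.87
position: [0.437, 0.2666, 0.062]
eef_rot: [180.0, -0.1, 175.4]
force: [-5.9, 1.3, 1.7]
width: 0.006
grasp_force: 3.1
```

Emit:
{"name": "arm_command", "arguments": {"increments": [[-0.001,0,0,0,1],[-0.002,0,0,0,1],[-0.003,0,0,0,1],[-0.004,0,0,0,1],[-0.005,0,0,0,1]]}}

```text
t: 13.28
position: [0.442, 0.2662, 0.062]
eef_rot: [180.0, -0.1, 175.4]
force: [-6.5, 1.8, 2.1]
width: 0.003
grasp_force: 3.1
```

Emit:
{"name": "arm_command", "arguments": {"increments": [[-0.001,0,0,0,1],[-0.002,0,0,0,1],[-0.003,0,0,0,1],[-0.004,0,0,0,1],[-0.005,0,0,0,1]]}}

```text
t: 13.7
position: [0.447, 0.2658, 0.062]
eef_rot: [180.0, -0.1, 175.4]
force: [-6.7, 2.0, 2.3]
width: 0.002
grasp_force: 3.1
```

Emit:
{"name": "arm_command", "arguments": {"increments": [[-0.001,0,0,0,1],[-0.002,0,0,0,1],[-0.003,0,0,0,1],[-0.004,0,0,0,1],[-0.005,0,0,0,1]]}}

```text
t: 14.12
position: [0.452, 0.2654, 0.062]
eef_rot: [179.9, -0.1, 175.4]
force: [-6.5, 1.5, 2.0]
width: 0.006
grasp_force: 3.1
```

Emit:
{"name": "arm_command", "arguments": {"increments": [[-0.001,0,0,0,1],[-0.002,0,0,0,1],[-0.003,0,0,0,1],[-0.004,0,0,0,1],[-0.005,0,0,0,1]]}}

```text
t: 14.53
position: [0.457, 0.2651, 0.062]
eef_rot: [179.9, -0.1, 175.4]
force: [-6.0, 2.3, 2.3]
width: 0.007
grasp_force: 3.2
```

Emit:
{"name": "arm_command", "arguments": {"increments": [[-0.001,0,0,0,1],[-0.002,0,0,0,1],[-0.003,0,0,0,1],[-0.004,0,0,0,1],[-0.005,0,0,0,1]]}}

```text
t: 14.95
position: [0.4619, 0.2647, 0.062]
eef_rot: [179.9, -0.1, 175.4]
force: [-5.9, 2.0, 1.8]
width: 0.0
grasp_force: 3.1
```

Emit:
{"name": "arm_command", "arguments": {"increments": [[-0.001,0,0,0,1],[-0.002,0,0,0,1],[-0.003,0,0,0,1],[-0.004,0,0,0,1],[-0.005,0,0,0,1],[-0.006,0,0,0,1]]}}

```text
t: 15.45
position: [0.4679, 0.2642, 0.062]
eef_rot: [179.9, -0.1, 175.4]
force: [-5.2, 2.2, 1.3]
width: 0.005
grasp_force: 3.1
```

Emit:
{"name": "arm_command", "arguments": {"increments": [[-0.001,0,0,0,1],[-0.002,0,0,0,1],[-0.003,0,0,0,1],[-0.004,0,0,0,1],[-0.005,0,0,0,1],[-0.006,0,0,0,1]]}}

```text
t: 15.95
position: [0.4739, 0.2637, 0.062]
eef_rot: [179.9, -0.1, 175.4]
force: [-6.2, 1.5, 2.1]
width: 0.003
grasp_force: 3.1
```

Emit:
{"name": "arm_command", "arguments": {"increments": [[-0.001,0,0,0,1],[-0.002,0,0,0,1],[-0.003,0,0,0,1],[-0.004,0,0,0,1]]}}

```text
t: 16.28
position: [0.4779, 0.2634, 0.062]
eef_rot: [179.9, -0.1, 175.4]
force: [-6.5, 1.7, 1.9]
width: 0.005
grasp_force: 3.1
```

Run:
```python
from workcell import camera_params
from h import *
p=camera_params("scene")
t=np.radians(-4.6);ex=np.array([np.cos(t),np.sin(t)]);ey=np.array([-ex[1],ex[0]])
for uv in[(588,150),(595,155),(600,145)]:
  for z in(.027,.033,.04):
    d=ray(p,(250+uv[0]/5.5,170+uv[1]/5.5),z)[:2]-[.567,.2535];print(uv,z,(d@ex*1e3).round(1),(d@ey*1e3).round(1))
```

```text
(588, 150) 0.027 87.7 2.9
(588, 150) 0.033 84.3 -1.2
(588, 150) 0.04 80.2 -5.8
(595, 155) 0.027 88.6 -1.0
(595, 155) 0.033 85.1 -5.0
(595, 155) 0.04 81.0 -9.7
(600, 145) 0.027 93.8 2.4
(600, 145) 0.033 90.3 -1.6
(600, 145) 0.04 86.1 -6.3
```

Emit:
{"name": "arm_command", "arguments": {"increments": [[-0.001,0,0,0,1],[-0.002,0,0,0,1],[-0.003,0,0,0,1]]}}

```text
t: 16.53
position: [0.4808, 0.2632, 0.062]
eef_rot: [179.9, -0.1, 175.4]
force: [-5.7, 1.6, 2.4]
width: 0.004
grasp_force: 3.1
```

Emit:
{"name": "arm_command", "arguments": {"increments": [[-0.001,0,0,0,1],[-0.002,0,0,0,1],[-0.003,0,0,0,1]]}}

```text
t: 16.78
position: [0.4838, 0.263, 0.062]
eef_rot: [179.9, -0.1, 175.4]
force: [-6.3, 1.4, 2.3]
width: 0.004
grasp_force: 3.3
```

Emit:
{"name": "arm_command", "arguments": {"increments": [[-0.0005,0,0,0,1],[-0.001,0,0,0,1],[-0.0015,0,0,0,1]]}}

```text
t: 17.03
position: [0.4853, 0.2629, 0.062]
eef_rot: [179.9, -0.1, 175.4]
force: [-6.9, 2.2, 2.0]
width: 0.004
grasp_force: 3.2
```

Emit:
{"name": "arm_command", "arguments": {"increments": [[-0.0005,0,0,0,1],[-0.001,0,0,0,1]]}}

```text
t: 17.2
position: [0.4862, 0.2628, 0.062]
eef_rot: [179.9, -0.1, 175.4]
force: [-6.9, 2.2, 1.7]
width: 0.006
grasp_force: 3.2
```

Emit:
{"name": "arm_command", "arguments": {"increments": [[-0.0005,0,0,0,1],[-0.001,0,0,0,1]]}}

```text
t: 17.37
position: [0.4872, 0.2627, 0.062]
eef_rot: [179.9, -0.1, 175.4]
force: [-5.5, 2.3, 2.3]
width: 0.003
grasp_force: 3.2
```

Emit:
{"name": "arm_command", "arguments": {"increments": [[-0.0005,0,0,0,1],[-0.001,0,0,0,1]]}}

```text
t: 17.53
position: [0.4882, 0.2626, 0.062]
eef_rot: [179.9, -0.1, 175.4]
force: [-5.7, 2.2, 1.9]
width: 0.002
grasp_force: 3.2
```

Emit:
{"name": "arm_command", "arguments": {"increments": [[-0.0005,0,0,0,1],[-0.001,0,0,0,1]]}}

```text
t: 17.7
position: [0.4893, 0.2626, 0.062]
eef_rot: [179.9, -0.1, 175.4]
force: [-5.9, 2.2, 2.0]
width: 0.008
grasp_force: 3.2
```

Emit:
{"name": "arm_command", "arguments": {"increments": [[-0.0005,0,0,0,1],[-0.001,0,0,0,1]]}}

```text
t: 17.87
position: [0.4902, 0.2625, 0.062]
eef_rot: [179.9, -0.1, 175.4]
force: [-7.2, 1.4, 2.5]
width: 0.003
grasp_force: 3.2
```

Emit:
{"name": "arm_command", "arguments": {"increments": [[-0.0005,0,0,0,1],[-0.001,0,0,0,1]]}}

```text
t: 18.03
position: [0.4912, 0.2624, 0.062]
eef_rot: [179.9, -0.1, 175.4]
force: [-5.7, 2.0, 2.9]
width: 0.005
grasp_force: 3.2
```

Emit:
{"name": "arm_command", "arguments": {"increments": [[-0.0004,0,0,0,1],[-0.0008,0,0,0,1]]}}

```text
t: 18.2
position: [0.4921, 0.2623, 0.062]
eef_rot: [179.9, -0.1, 175.4]
force: [-6.4, 2.0, 2.3]
width: 0.005
grasp_force: 3.2
```

Emit:
{"name": "arm_command", "arguments": {"increments": [[-0.0004,0,0,0,1],[-0.0008,0,0,0,1]]}}

```text
t: 18.37
position: [0.4929, 0.2623, 0.062]
eef_rot: [179.9, -0.1, 175.4]
force: [-6.5, 2.5, 2.1]
width: 0.005
grasp_force: 3.2
```

Emit:
{"name": "arm_command", "arguments": {"increments": [[-0.0004,0,0,0,1],[-0.0008,0,0,0,1]]}}

```text
t: 18.53
position: [0.4936, 0.2622, 0.062]
eef_rot: [179.9, -0.1, 175.4]
force: [-6.1, 1.8, 2.0]
width: 0.008
grasp_force: 3.2
```

Emit:
{"name": "arm_command", "arguments": {"increments": [[-0.0004,0,0,0,1],[-0.0008,0,0,0,1]]}}

```text
t: 18.7
position: [0.4944, 0.2622, 0.062]
eef_rot: [179.9, -0.1, 175.4]
force: [-6.7, 2.5, 2.0]
width: 0.005
grasp_force: 3.2
```

Emit:
{"name": "arm_command", "arguments": {"increments": [[-0.0005,0,0,0,1],[-0.001,0,0,0,1]]}}

```text
t: 18.87
position: [0.495, 0.2621, 0.062]
eef_rot: [180.0, -0.2, 175.4]
force: [-8.1, 1.8, 4.1]
width: 0.006
grasp_force: 4.3
```

Emit:
{"name": "arm_command", "arguments": {"increments": [[-0.0004,0,0,0,1],[-0.0008,0,0,0,1]]}}

```text
t: 19.03
position: [0.4954, 0.2621, 0.062]
eef_rot: [180.0, -0.3, 175.4]
force: [-9.2, 2.0, 5.3]
width: 0.006
grasp_force: 5.0
```

Contact with the end stop is felt. A touch more.

Emit:
{"name": "arm_command", "arguments": {"increments": [[-0.0004,0,0,0,1],[-0.0006,0,0,0,1],[-0.0006,0,0,0,1]]}}

```text
t: 19.28
position: [0.4957, 0.262, 0.062]
eef_rot: [180.0, -0.3, 175.4]
force: [-10.5, 2.2, 5.4]
width: 0.007
grasp_force: 5.3
```

Emit:
{"name": "arm_command", "arguments": {"increments": [[0.0005,0,0,0,1],[0.001,0,0,0,1],[0.0015,0,0,0,1],[0.002,0,0,0,1],[0.003,0,0,0,1],[0.005,0,0,0,1],[0.009,0,0,0,1],[0.012,0,0,0,1]]}}

```text
t: 19.95
position: [0.4859, 0.2621, 0.0615]
eef_rot: [180.0, 0.1, 175.4]
force: [-0.5, 0.0, -0.2]
width: 0.007
grasp_force: 0.0
```

Emit:
{"name": "arm_command", "arguments": {"increments": [[0.005,0,-0.02,0,1],[0.02,0,-0.05,0,1],[0.04,0,-0.08,0,1],[0.07,0,-0.1,0,1],[0.07,0,-0.1,0,1],[0.07,0,-0.1,0,1]]}}

```text
t: 20.45
position: [0.4159, 0.2681, 0.1625]
eef_rot: [179.9, 0.2, 175.5]
force: [0.1, -0.2, -0.5]
width: 0.004
grasp_force: 0.0
```

Run:
```python
from workcell import monitor,snapshot,camera_params
import cv2,numpy as np
from h import *
print(monitor.observe()["position"],monitor.observe()["force"])
a=snapshot("scene");cv2.imwrite("pics/p5.png",a[:,:,::-1])
p=camera_params("scene")
t=np.radians(-4.6);ex=np.array([np.cos(t),np.sin(t)]);ey=np.array([-ex[1],ex[0]])
# grip by blue
hsv=cv2.cvtColor(a,cv2.COLOR_RGB2HSV);m=cv2.inRange(hsv,(100,120,60),(130,255,255));m[:180]=0;m[250:]=0;m[:,:260]=0;m[:,390:]=0
v,u=np.nonzero(m);print("blue",u.mean(),v.mean(),u.min(),u.max(),v.min())
w=ray(p,(u.mean(),v.mean()),.055)[:2]-[.567,.2535];print(w@ex,w@ey)
# cap brightness along expected cap positions
for x in np.arange(.02,.095,.004):
    q=np.array([.567,.2485])+x*ex; c=proj(p,[[*q,.057]])[0];print(round(x*1e3),c.round(1),a[int(round(c[1])),int(round(c[0]))])
```

```text
[0.4159004  0.26811051 0.16249057] [ 0.06521167 -0.22646688 -0.45284061]
blue 306.56756756756755 215.6216216216216 302 311 209
-0.05304739278940248 -0.0004849810845374794
20 [335.6 202.7] [100 101  98]
24 [337.1 202. ] [80 80 77]
28 [338.6 201.3] [191 191 184]
32 [340.  200.6] [93 94 90]
36 [341.5 199.8] [94 95 91]
40 [343.  199.1] [109 109 105]
44 [344.4 198.4] [235 236 231]
48 [345.9 197.7] [219 220 213]
52 [347.3 197. ] [221 222 212]
56 [348.8 196.3] [83 83 80]
60 [350.2 195.6] [95 96 92]
64 [351.7 194.9] [209 208 205]
68 [353.1 194.2] [147 148 143]
72 [354.5 193.5] [90 90 88]
76 [355.9 192.8] [100 101  98]
80 [357.3 192.1] [236 236 232]
84 [358.8 191.4] [200 204 195]
88 [360.2 190.7] [240 247 238]
92 [361.6 190. ] [80 84 82]
```

```bash
python3 -c "
from workcell import bot
print(bot.hand_in())"
```

```text
the job is handed in; nothing more can be done
None
```

I handed the job in at about 20 s, but no verdict came back. All four vials stand in single file; by the last force readings I estimate the pusher holds the row against the end stop with about 4 N. The dish, eraser and timer were never approached.

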